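Take the slide basket off its drip hook and stand it in the tray

TASK

Take the slide basket by its grip, ease it up and out of the deep drip hook through the gap between the hook's tip and the stop above it, and stand it upright on the floor of the steel tray, then let go. The hook is set to a different height each time, so feel for the gap; there are glass slides in the basket, so keep it upright and be gentle: never force it against the hook or bang it down in the tray. Leave the other things on the bench where they are.

Things in the scene. Friction and masses are not known exactly. Their poses are not given: they have to be found in the camera images.
- basket: Steel slide basket with glass slides, 0.18 to 0.29 kg. Box 70 (x) x 90 (y) x 40 (z) mm centred 3.5 mm to +x of the origin, which is on its underside. An upside-down-U bail of 8 mm round bar (uprights at y = +-43 mm) has its level top bar along y, axis 140 mm above the underside. Hangs by that bar in the hook at the start, axes along those of drip_stand.
- bar (a point): Middle of the hanging bar (8 mm round, along the basket's y), at (0, 0, 140) mm of the basket. The hook holds the bar here.
- grip (a point): Grip point, at (-38, 0, 185) mm of the basket, in an upright grey plastic grip 22 (x) x 16 (y) mm, reaching from 38 mm below to 22 mm above this point. Take it from above, fingers closing along the basket's y. Two 6 mm wires carry it from the bail 35 mm below this point, spread to y = +-34 to 43 mm; the hook's front leaf is 26 mm behind it (+x).
- drip_stand: Fixed steel stand: base 130 x 130 x 8 mm, centred 12 mm behind the origin (+x); a V saddle carries the bar. Origin on the bench below the hanging bar. Hook: 36 mm wide steel bracket (y = +-18 mm) round the bar, open upward; a stop plate closes it above but for a gap toward -x. Inner faces of front leaf and rear strips at x = -9 and +9 mm; leaf 3 mm thick.
- saddle (a point): Where the bar's axis lies as it hangs: (0, 0, 162) mm of drip_stand. The leaf's tip is 22 to 64 mm above this point (set differently each time, not measured). The stop's underside is always 13 mm above the tip: the 8 mm bar leaves toward -x only through this gap, its axis 4 to 9 mm above the tip, so the basket must rise 26 to 73 mm, as the setting needs.
- lowest_tip (a point): Fixed point of drip_stand at (-10.5, 0, 184) mm: where the leaf's tip would be at its lowest setting; really it is 0 to 42 mm above this. Too low, the bar bears on the leaf; too high, on the stop. Leaf gives fore and aft, stop gives upward, each 1 mm per 4 N (leaf up to 8 mm, stop up to 6 mm). The basket must not bear on the stand with more than 14 N.
- post_top (a point): Top of the stand's 14 mm square post, at (62, 0, 207) mm of drip_stand, behind the hook; it leaves the basket 16 mm free behind while it rises.
- steel_tray: Open pressed-steel instrument tray, loose, 201 (x) x 281 (y) mm over its rolled rim, 51 mm high; its floor is flat over 166 x 246 mm and 2 mm thick. Origin at the centre of its underside, z up. The basket must not press on it with more than 25 N.
- cup_a: Lidded specimen cup, 64 x 58 x 50 mm, a bystander near the front edge of the bench; origin on its underside.
- cup_b: Lidded specimen cup, 64 x 58 x 50 mm, a bystander at the left; origin on its underside.
- petri_dish: Petri dish, 60 mm wide, 14 mm high, a bystander in front of the stand; origin on its underside.
- forceps: Steel forceps, 130 x 20 x 10 mm, a bystander at the left of the stand; origin on its underside.

How it is judged:
On the way, in this order (a step that is already met when the one before it is completed fails the run):
1. the bar has been raised at least 18 mm inside the hook (z of bar in the frame of drip_stand above 0.18 m and x of bar in the frame of drip_stand above -0.012 m), for 0.1 s.
2. the basket is off the hook: its bar is more than 40 mm in front of the saddle (x of bar in the frame of drip_stand below -0.04 m), for 0.1 s.
At the end, for the whole second after the job is handed in: The basket stands at rest and released on the floor of the steel tray: underside within 7 mm of the tray's underside, tilted less than 0.08 rad, its origin within 70 mm (tray x) and 105 mm (tray y) of the tray's centre (z of basket in the frame of steel_tray below 0.007 m and angle between basket's own z axis and vertical below 0.08 rad and x of basket in the frame of steel_tray between -0.07 and 0.07 m and y of basket in the frame of steel_tray between -0.105 and 0.105 m and contact force between basket and steel_tray above 0.8 N and linear speed of basket below 0.02 m/s and angular speed of basket below 0.1 rad/s); the robot touches nothing.
It fails at once if the basket was forced against the stand or hook (more than 14 N) (contact force between basket and drip_stand above 14 N).
It fails at once if the basket was banged or pressed into the tray (more than 25 N) (contact force between basket and steel_tray above 25 N).
It fails at once if the basket was tipped by more than 0.5 rad (angle between basket's own z axis and vertical above 0.5 rad).
It fails at once if a bystander (cup, petri dish or forceps) was displaced by more than 25 mm (distance of any of cup_a, cup_b, petri_dish, forceps from where it was at the start of the episode above 0.025 m).
It also fails if it takes over 72 s, if anything falls off the work surface, if the arm or the gripper's body presses on something with over 40 N, if the wrist force passes 120 N, or if a joint passes its speed limit or range.

ROBOT

A 6-joint arm with a two-finger parallel gripper is mounted at the origin on a cart in front of the work surface, level with it; the furniture and walls round the work are solid. World frame = base frame: x ahead of the robot, y to its left, z up, the work surface at z = 0. Lengths are in m, angles in rad, forces in N, time in s.
With the tool pointing down it reaches from about 0.25 to 0.775 m from the base axis. Payload 4 kg.
Tool frame: the origin (TCP) lies at the very end of the fingers, on their centre line; the grasp point (between the pads) lies 19 mm behind it; z points along the fingers, y is the direction in which the jaws open and shut (so a half turn about z gives the same grasp; the last joint's range is limited). The gripper opens to 94 mm and grips with 3 to 60 N. Pads are 16 mm wide; open, the fingers measure 119 mm over their backs; the gripper's body (75 mm by 177 mm) begins 78 mm behind the grasp point.
Start: joints at [-1.393, 0.087, 1.371, -0, 1.684, -0.103], TCP at [0.152, -0.528, 0.206] pointing down, gripper open.
Joint ranges: [-3.1, 3.1], [-0.76, 2.03], [0.27, 2.55], [-1.08, 4.22], [0.17, 2.65], [-2.57, 2.57]. Speed limits (rad/s): [2.79, 2.79, 3.14, 3.14, 3.14, 3.14].

INTERFACE

Orientations are given as [roll, pitch, yaw] about the fixed x, y, z axes, in that order (R = Rz(yaw) Ry(pitch) Rx(roll)).
In Python, from bench import robot, snapshot, calibration gives the robot as it stands. The module is installed in compiled form; this text tells all that it offers.
- The arm moves only by the tool servo_tool, never from a script. Its argument "series" is text: rows parted by semicolons, each of 5 numbers parted by spaces: the closure, from -1 (fully open) to 1 (shut), then the shift along the tool's x, y, z in cm, then the turn about the tool's z in rad. A call has 1 to 20 rows; each row is the pose to reach, as a shift and turn from the pose commanded when the call began, along the tool's axes at that moment; what a row does not reach only later rows make up. A row lasts 1/12 s, in which the tool goes at most 41.7 mm and 7.16 degrees, less where a joint would pass 70% of its speed; a pose out of reach is approached as far as the arm can. A call with a gripper value outside its range is refused whole. The fingers move at their own pace and stop on an object; the grip force is fixed at half the most. Time passes only in rows, so rows that repeat a pose let the fingers close. It gives the time, the measured TCP pose, the force and the opening at its end, in the units of the state.
- robot.get_obs(): the state, without advancing time (a new reading comes with each control period).
- snapshot(name): name is "scene" or "top" or "wrist"; returns (picture, depth): 480x640x3 uint8, red, green, blue; 480x640 float32, m along the optical axis (not along the pixel's ray), 0 where there is no reading.
- calibration(name): a dict with "fx", "fy", "cx", "cy" (pixels), "k1" (the pictures are not rectified: a ray, as slopes to the right and down, at radius r is drawn at 1 + k1 r^2 times it, then the intrinsics apply), "rvec" (rotation vector, rad) and "tvec" (3), from world to camera coordinates, as OpenCV has them; the wrist camera has in their place "tool_from_camera" (4x4, takes a point from camera to tool coordinates, whose origin is the TCP and whose axes are the flange's). Camera axes: x right, y down, z forward; pixel columns grow to the right and rows downward; lengths in m; the calibration is good to about 2 mm. A picture is of the moment at which its call begins: read the wrist's pose just before it. calibration takes no time and is no camera call.
- robot.close_job(): hands the job in, once; it reports no verdict.
The state is a dict: "time": time; "joint_positions": joint angles; "qvel": joint speeds; "joint_torque": joint torques, N m; "tool_pos": TCP position; "ee_rot": TCP orientation; "wrist_force": force on the tool from outside, world axes, zero at the start; "wrist_torque": the same for the moment, N m; "width": finger opening in m.
Only numpy, scipy, OpenCV 4.12 (cv2) and the standard library are available. Lean on these libraries where they do the work, as an engineer would, in place of code of your own. Each camera call takes 0.05 s, during which the arm holds its last target. There are 200 camera calls.

## Working session

There is one attempt and no reset: what is moved stays moved. The work goes in short steps, Python scripts to look and compute and a tool call to move; the robot and the scene stay as the last step left them, time stands still between calls to the robot, and variables do not carry over. Pictures are saved under pics/ and viewed, about 8 in all and at most 12, crops included, and the job is handed in when it is done.

Besides the shell and the picture viewer there is one more tool, called after "Emit:" as name(argument=value, ...), one argument or row to a line, values as JSON. servo_tool: Moves the arm, as the interface text tells. Its arguments: {"type":"object","properties":{"series":{"type":"string"}},"required":["series"]}

```bash
mkdir -p pics; python3 - <<'E'
from bench import robot,snapshot,calibration
import cv2,numpy as np
o=robot.get_obs();print({k:np.round(v,3) for k,v in o.items()})
for n in("scene","top"):
    p,d=snapshot(n);np.savez(n+".npz",p=p,d=d);cv2.imwrite(f"pics/{n}0.png",p[:,:,::-1])
for n in("scene","top","wrist"):print(n,calibration(n))
E
```

```text
{'time': np.float64(0.0), 'joint_positions': array([-1.393,  0.088,  1.372,  0.   ,  1.684, -0.103]), 'qvel': array([ 0.   ,  0.001, -0.001,  0.001,  0.001,  0.001]), 'joint_torque': array([ 1.0000e-03, -3.4018e+01, -3.0242e+01,  7.2000e-02,  3.3000e-02,
       -0.0000e+00]), 'tool_pos': array([ 0.152, -0.528,  0.204]), 'ee_rot': array([-3.139, -0.   ,  0.281]), 'wrist_force': array([-0.389, -0.341, -0.454]), 'wrist_torque': array([-0.019,  0.04 , -0.046]), 'width': np.float64(0.094)}
scene {'fx': 469.42203727559297, 'fy': 469.42203727559297, 'cx': 318.84189384618804, 'cy': 235.31043619854262, 'k1': -0.12475082398342856, 'rvec': array([ 0.98686167, -2.49724726,  0.99914318]), 'tvec': array([0.50193556, 0.27347602, 0.8225406 ])}
top {'fx': 464.86477128747686, 'fy': 464.86477128747686, 'cx': 323.85644937631844, 'cy': 243.18762162365852, 'k1': -0.08836234340663746, 'rvec': array([ 2.13572022, -2.12731525,  0.24454429]), 'tvec': array([0.1406957 , 0.533288  , 1.03107277])}
wrist {'fx': 388.9747297969446, 'fy': 388.9747297969446, 'cx': 318.19914172533566, 'cy': 242.63230300765898, 'k1': -0.05395765436510952, 'tool_from_camera': array([[ 2.60085109e-04, -9.66381120e-01, -2.57113718e-01,
         7.47936754e-02],
       [ 9.99999613e-01,  3.52805301e-05,  8.78951819e-04,
         1.29592157e-03],
       [-8.40331335e-04, -2.57113847e-01,  9.66380755e-01,
        -1.79046402e-01],
       [ 0.00000000e+00,  0.00000000e+00,  0.00000000e+00,
         1.00000000e+00]])}
```

View pics/scene0.png

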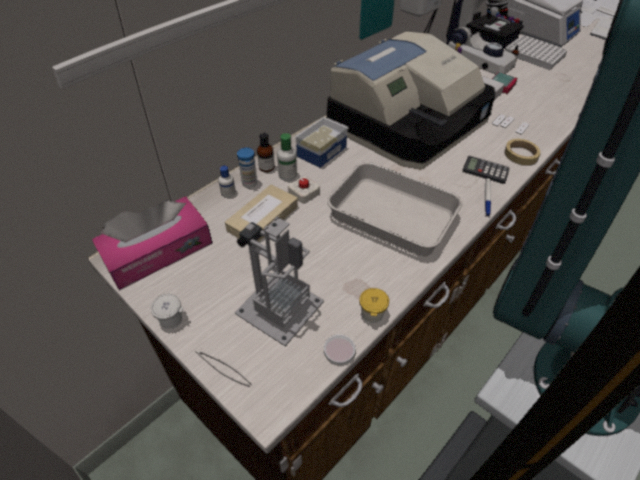

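View pics/top0.png

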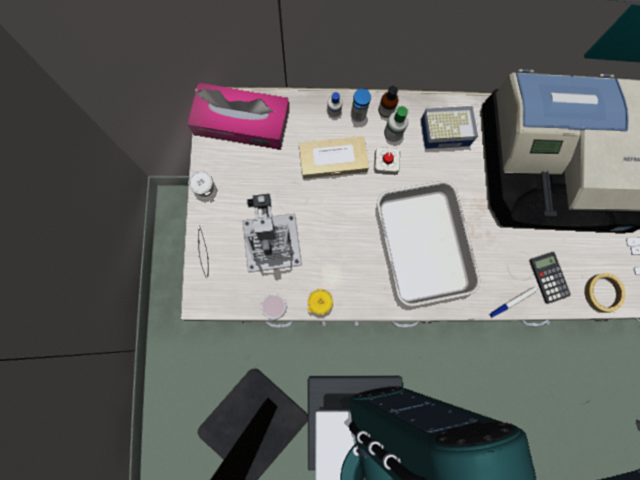

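The scene view shows the stand at about (275,285) and the tray at (395,210). In the top view they are at (271,242) and (427,243), with the petri dish and yellow cup in front. I'll zoom in on the stand.

```bash
cat > h.py <<'E'
import cv2,numpy as np
from bench import robot,snapshot,calibration
from scipy.spatial.transform import Rotation as Ro
def cam(n,obs=None):
    c=calibration(n);K=np.array([[c['fx'],0,c['cx']],[0,c['fy'],c['cy']],[0,0,1]]);D=np.array([c['k1'],0,0,0.])
    if n=='wrist':
        T=np.eye(4);T[:3,:3]=Ro.from_euler('xyz',obs['ee_rot']).as_matrix();T[:3,3]=obs['tool_pos'];T=T@c['tool_from_camera']
        return K,D,T[:3,:3],T[:3,3]
    R=cv2.Rodrigues(c['rvec'])[0];return K,D,R.T,-R.T@c['tvec']
def ray(C,uv):
    K,D,R,t=C;p=cv2.undistortPoints(np.float64(uv).reshape(-1,1,2),K,D).reshape(-1,2)
    return np.c_[p,np.ones(len(p))]@R.T,t
def plane(C,uv,z):
    d,t=ray(C,uv);return t+d*((z-t[2])/d[:,2:])
def cloud(C,depth):
    v,u=np.mgrid[:480,:640];d,t=ray(C,np.c_[u.ravel(),v.ravel()]);P=t+d*depth.reshape(-1,1);P[depth.ravel()==0]=np.nan;return P.reshape(480,640,3)
def proj(C,P):
    K,D,R,t=C;return cv2.projectPoints(np.float64(P).reshape(-1,1,3),cv2.Rodrigues(R.T)[0],-R.T@t,K,D)[0].reshape(-1,2)
E
python3 - <<'E'
from h import *
C=cam('top');z=np.load('top.npz');P=cloud(C,z['d']);print('cam',C[3])
print(plane(C,[[271,242],[427,243],[274,306],[320,302],[203,184],[203,250]],0.0).round(3))
# tray rim by height
m=((P[...,2]>.04)&(P[...,2]<.06)).astype(np.uint8);m[:,:365]=0;m[:,482:]=0;m[:170]=0;m[315:]=0
q=P[m>0][:,:2];r=cv2.minAreaRect((q*1000).astype(np.float32));print('tray',r,len(q))
# base plate height
m=((P[...,2]>.003)&(P[...,2]<.014)).astype(np.uint8);m[:,:235]=0;m[:,308:]=0;m[:205]=0;m[280:]=0
m=cv2.morphologyEx(m,cv2.MORPH_OPEN,np.ones((3,3)))
q=P[m>0][:,:2];print('base',cv2.minAreaRect((q*1000).astype(np.float32)),len(q))
a=z['p'][180:290,220:330,::-1];b=cv2.resize(a,None,fx=5,fy=5,interpolation=cv2.INTER_CUBIC)
h=P[180:290,220:330,2];hh=cv2.applyColorMap((np.clip(np.nan_to_num(h),0,.3)/.3*255).astype(np.uint8),cv2.COLORMAP_JET)
cv2.imwrite('pics/c1.png',b)
for zz in range(16,30,1):
    k=(h>zz/100)&(h<zz/100+.01); q=P[180:290,220:330][k]
    if len(q):print(zz,len(q),q.mean(0).round(3),q.min(0).round(3),q.max(0).round(3))
E
```

```text
cam [0.32062057 0.17604977 1.11063557]
[[ 0.545  0.27   0.   ]
 [ 0.545 -0.113  0.   ]
 [ 0.39   0.259  0.   ]
 [ 0.4    0.15   0.   ]
 [ 0.692  0.444  0.   ]
 [ 0.524  0.434  0.   ]]
tray ((539.4656372070312, -101.93527221679688), (280.7155456542969, 202.55133056640625), 11.274052619934082) 1417
base ((542.9199829101562, 268.4229431152344), (130.52256774902344, 127.83778381347656), 8.359258651733398) 1194
16 161 [0.526 0.263 0.166] [0.502 0.221 0.16 ] [0.543 0.311 0.17 ]
17 140 [0.5   0.262 0.174] [0.482 0.225 0.17 ] [0.58  0.305 0.18 ]
18 78 [0.547 0.269 0.186] [0.482 0.248 0.18 ] [0.594 0.301 0.19 ]
19 277 [0.578 0.277 0.196] [0.482 0.25  0.19 ] [0.605 0.305 0.2  ]
20 85 [0.56  0.27  0.205] [0.483 0.249 0.2  ] [0.602 0.285 0.209]
21 32 [0.512 0.264 0.215] [0.482 0.249 0.21 ] [0.592 0.283 0.22 ]
22 100 [0.498 0.263 0.227] [0.482 0.25  0.22 ] [0.543 0.282 0.23 ]
23 43 [0.516 0.263 0.236] [0.483 0.248 0.23 ] [0.543 0.283 0.24 ]
24 218 [0.53  0.267 0.242] [0.515 0.248 0.24 ] [0.545 0.285 0.248]
```

View pics/c1.png

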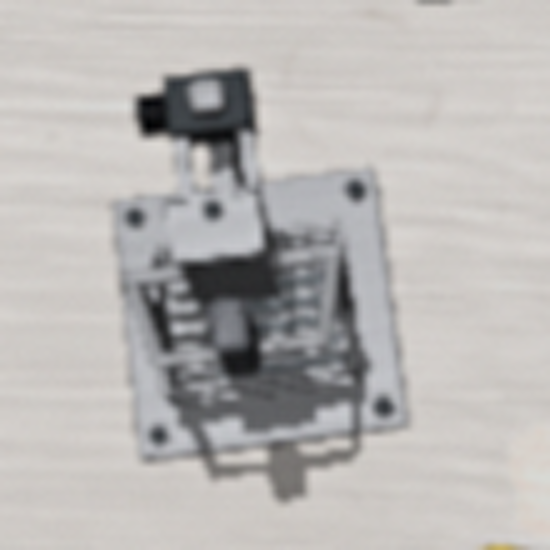

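The crop shows the stand base rotated slightly, with the grip at crop (238,330), the stop plate at (215,230) and the black clamp on the post at (205,95). Next I'll refine the positions of the stand, grip and stop in the stand frame using both depth views.

```bash
python3 - <<'E'
from h import *
yaw=np.radians(8.36);c,s=np.cos(yaw),np.sin(yaw);R=np.array([[c,s,0],[-s,c,0],[0,0,1]])
O=np.array([.5429-.012*c,.2684-.012*s,0]);print(O)
for n in('top','scene'):
    z=np.load(n+'.npz');C=cam(n);Q=(cloud(C,z['d'])-O)@R.T*1000
    print(n,C[3])
    k=(abs(Q[...,1])<16)&(Q[...,2]>150)&(Q[...,2]<300)&(Q[...,0]>-60)&(Q[...,0]<90)
    q=Q[k]
    H,xe,ze=np.histogram2d(q[:,0],q[:,2],[np.arange(-60,91,6),np.arange(150,266,4)])
    print('x   ',' '.join('%4d'%x for x in xe[:-1]))
    for i in range(len(ze)-2,-1,-1):print('%3d '%ze[i],' '.join('%4d'%v if v else '   .' for v in H[:,i]))
    g=q[(q[:,0]<-20)&(q[:,2]>224)];print('griptop',len(g),g.mean(0),g.min(0),g.max(0))
p=np.load('scene.npz')['p'][210:350,215:335,::-1];cv2.imwrite('pics/c2.png',cv2.resize(p,None,fx=4.2,fy=4.2,interpolation=cv2.INTER_CUBIC))
E
```

```text
[0.53102751 0.26665529 0.        ]
top [0.32062057 0.17604977 1.11063557]
x     -60  -54  -48  -42  -36  -30  -24  -18  -12   -6    0    6   12   18   24   30   36   42   48   54   60   66   72   78   84
258     .    .    .    .    .    .    .    .    .    .    .    .    .    .    .    .    .    .    .    .    .    .    .    .    .
254     .    .    .    .    .    .    .    .    .    .    .    .    .    .    .    .    .    .    .    .    .    .    .    .    .
250     .    .    .    .    .    .    .    .    .    .    .    .    .    .    .    .    .    .    .    .    .    .    .    .    .
246     .    .    .    .    .    .    .    .    .    .    4    3    .    .    .    .    .    .    .    .    .    .    .    .    .
242     .    .    .    .    .    .    .   10   18   19   29   29    2    .    .    .    .    .    .    .    .    .    .    .    .
238     .    .    .    .    .    .    .    9   35   32   21   18    .    .    .    .    .    .    .    .    .    .    .    .    .
234     .    .    .    .    .    .    .    2    .    .    .    .    .    .    .    .    .    .    .    .    .    .  
[... 6123 characters left out ...]
    .    .    .    2    .    .    .    .    .
162     .    .    .    .    .    .    .    .   16    2    5    2    .    .    .    .    .    .    .    3    .    .    .    .    .
158     .    .    .    .    .    .    .    .   15    .    .    1    3    .    .    .    .    .    .    3    4    .    .    .    .
154     .    .    .    .    .    .    .    .   15    .    .    2    8    4    2    4    5    6    6   10    2    3    .    .    .
150     .    .    .    .    .    .    .    .   18    .    1    .   10    2    3    5   11    7    4    5    5    .    .    .    .
griptop 100 [-36.82849871   3.05118175 227.81625888] [-46.31424314  -6.20870958 224.17212778] [-25.92808736  10.61540692 230.54981425]
```

View pics/c2.png

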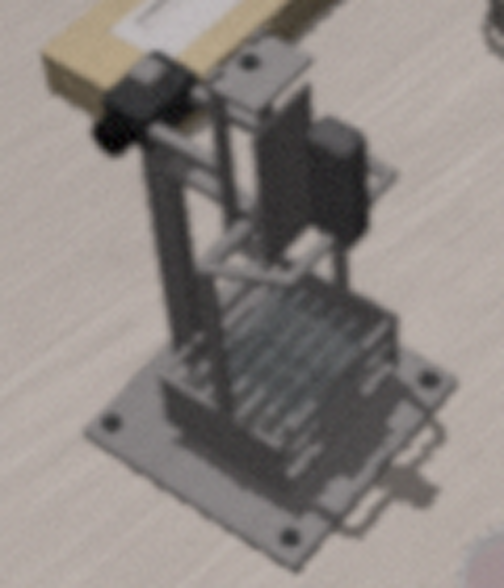

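The close-up shows the leaf running behind the grip, with its tip just under the stop plate. Depth puts the tip near z≈0.225, the stop plate top near 0.242, and the grip near (0.4935, 0.262). I'll move above the grip.

Emit:
servo_tool(
  series="-1 0 0 -4.8 0.03; -1 0 0 -9.6 0.13; -1 54.7 -66.4 -9.6 0.135; -1 54.7 -66.4 -9.6 0.135; -1 54.7 -66.4 -9.6 0.135; -1 54.7 -66.4 -9.6 0.135; -1 54.7 -66.4 -9.6 0.135; -1 54.7 -66.4 -9.6 0.135; -1 54.7 -66.4 -9.6 0.135; -1 54.7 -66.4 -9.6 0.135; -1 54.7 -66.4 -9.6 0.135; -1 54.7 -66.4 -9.6 0.135; -1 54.7 -66.4 -9.6 0.135; -1 54.7 -66.4 -9.6 0.135; -1 54.7 -66.4 -9.6 0.135; -1 54.7 -66.4 -9.6 0.135; -1 54.7 -66.4 -9.6 0.135; -1 54.7 -66.4 -9.6 0.135; -1 54.7 -66.4 -9.6 0.135; -1 54.7 -66.4 -9.6 0.135",
)

```text
time: 1.77
tool_pos: [0.4502, 0.1621, 0.2994]
ee_rot: [3.141, 0.0, 0.147]
wrist_force: [-0.3, -0.4, 0.9]
width: 0.094
```

Emit:
servo_tool(
  series="-1 0 0 0 0",
)

```text
time: 1.85
tool_pos: [0.4511, 0.1656, 0.2972]
ee_rot: [-3.139, 0.003, 0.154]
wrist_force: [-1.1, -0.4, -0.8]
width: 0.0939
```

Emit:
servo_tool(
  series="-1 2.8 -4.4 0 0; -1 5.6 -8.9 0 0; -1 5.6 -8.9 0 0; -1 5.6 -8.9 0 0; -1 5.6 -8.9 0 0; -1 5.6 -8.9 0 0",
)

```text
time: 2.35
tool_pos: [0.4924, 0.255, 0.2996]
ee_rot: [3.141, 0.001, 0.145]
wrist_force: [-1.1, -0.5, 0.1]
width: 0.0939
```

```bash
python3 - <<'E'
from h import *
o=robot.get_obs();p,d=snapshot('wrist');print(o['tool_pos'],o['ee_rot'],o['time'])
np.savez('wrist.npz',p=p,d=d);C=cam('wrist',o);P=cloud(C,d)
yaw=np.radians(8.36);c,s=np.cos(yaw),np.sin(yaw);R=np.array([[c,s,0],[-s,c,0],[0,0,1]])
O=np.array([.531,.2667,0]);Q=(P-O)@R.T*1000
k=(abs(Q[...,0]+38)<20)&(abs(Q[...,1])<20)&(abs(Q[...,2]-228)<8)
q=Q[k];print('grip',len(q),np.median(q,0) if len(q) else 0,q.min(0),q.max(0))
k=(abs(Q[...,0])<25)&(abs(Q[...,1])<25)&(abs(Q[...,2]-241)<6);q=Q[k];print('stop',len(q),np.median(q,0),q.min(0),q.max(0))
g=proj(C,O+np.array([[-49,-8,229],[-27,-8,229],[-27,8,229],[-49,8,229]])/1000@R)
p=p.copy();cv2.polylines(p,[g.astype(np.int32).reshape(-1,1,2)],True,(255,0,0));cv2.imwrite('pics/w1.png',p[:,:,::-1])
E
```

```text
[0.49237487 0.25495003 0.29961801] [3.14063769e+00 8.73089635e-04 1.45067088e-01] 2.35
grip 741 [-34.51422512  -2.13167436 228.20571049] [-46.7287325  -10.18034957 220.39792408] [-24.70922749   5.54241641 230.87886459]
stop 2481 [  1.3725118   -2.52376872 241.57441652] [-12.63665661 -20.4217169  235.05226589] [ 13.85086646  15.66976362 246.10348582]
```

View pics/w1.png

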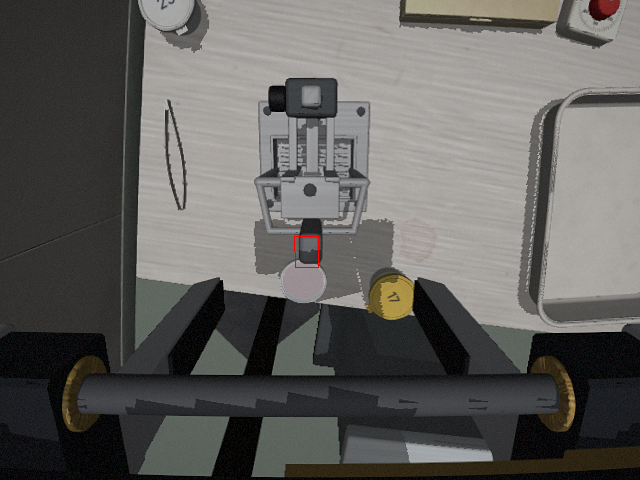

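The wrist view shows the grip at about (312,240), square in yaw and about 2–3 mm from my estimate. It lies between the fingers and nothing is in the way. I'll descend in stages.

Emit:
servo_tool(
  series="-1 0 0 2 0; -1 0 0 4 0; -1 0 0 4 0; -1 0 0 4 0; -1 0 0 4 0",
)

```text
time: 2.82
tool_pos: [0.4929, 0.2553, 0.2614]
ee_rot: [-3.141, -0.002, 0.145]
wrist_force: [0.4, 0.9, -0.6]
width: 0.0941
```

Emit:
servo_tool(
  series="-1 0.27 -0.46 1 0; -1 0.27 -0.46 2.5 0; -1 0.27 -0.46 4 0; -1 0.27 -0.46 5.5 0; -1 0.27 -0.46 6.5 0; -1 0.27 -0.46 7.1 0; -1 0.27 -0.46 7.1 0; -1 0.27 -0.46 7.1 0; -1 0.27 -0.46 7.1 0",
)

```text
time: 3.57
tool_pos: [0.4952, 0.2612, 0.19]
ee_rot: [-3.141, -0.002, 0.146]
wrist_force: [0.2, 0.2, -0.1]
width: 0.0938
```

```bash
python3 - <<'E'
from h import *
o=robot.get_obs();p,d=snapshot('wrist');print(o['tool_pos'],o['ee_rot'],o['wrist_force'])
cv2.imwrite('pics/w2.png',p[:,:,::-1])
E
```

```text
[0.49524715 0.2611831  0.19002929] [-3.14118031e+00 -2.07761831e-03  1.45765237e-01] [ 0.22793446  0.20944334 -0.11009006]
```

View pics/w2.png

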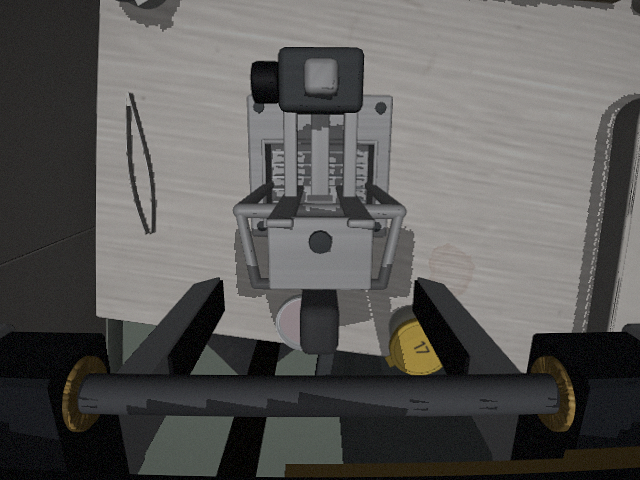

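The grip at (320,320) is centred between the finger pads at columns 222 and 415, and square to them. I'll close the gripper.

Emit:
servo_tool(
  series="0 0 0 0 0; 0.4 0 0 0 0; 0.6 0 0 0 0; 0.7 0 0 0 0; 0.8 0 0 0 0; 1 0 0 0 0; 1 0 0 0 0; 1 0 0 0 0; 1 0 0 0 0; 1 0 0 0 0; 1 0 0 0 0; 1 0 0 0 0",
)

```text
time: 4.62
tool_pos: [0.4947, 0.2609, 0.1888]
ee_rot: [3.141, 0.0, 0.146]
wrist_force: [-0.3, 0.1, 0.0]
width: 0.0174
```

Emit:
servo_tool(
  series="1 0 0 0 0; 1 0 0 0 0; 1 0 0 -0.1 0; 1 0 0 -0.2 0; 1 0 0 -0.4 0; 1 0 0 -0.6 0; 1 0 0 -0.8 0; 1 0 0 -1 0; 1 0 0 -1 0; 1 0 0 -1 0",
)

```text
time: 5.45
tool_pos: [0.4947, 0.261, 0.1991]
ee_rot: [-3.142, -0.0, 0.146]
wrist_force: [0.6, -0.2, -2.1]
width: 0.0159
```

Emit:
servo_tool(
  series="1 0 0 -0.3 0; 1 0 0 -0.6 0; 1 0 0 -0.9 0; 1 0 0 -1.2 0; 1 0 0 -1.5 0; 1 0 0 -1.8 0; 1 0 0 -2.1 0; 1 0 0 -2.4 0; 1 0 0 -2.7 0; 1 0 0 -3 0; 1 0 0 -3 0; 1 0 0 -3 0",
)

```text
time: 6.45
tool_pos: [0.4948, 0.261, 0.2291]
ee_rot: [-3.142, -0.0, 0.146]
wrist_force: [-0.2, 0.7, -2.4]
width: 0.0156
```

Emit:
servo_tool(
  series="1 0 0 -0.3 0; 1 0 0 -0.6 0; 1 0 0 -0.9 0; 1 0 0 -1.2 0; 1 0 0 -1.5 0; 1 0 0 -1.5 0; 1 0 0 -1.5 0",
)

```text
time: 7.03
tool_pos: [0.4948, 0.261, 0.2442]
ee_rot: [-3.141, -0.001, 0.146]
wrist_force: [-0.1, -0.5, -2.8]
width: 0.0157
```

```bash
python3 - <<'E'
from h import *
o=robot.get_obs();print(o['tool_pos'],o['wrist_force'],o['wrist_torque'])
p,d=snapshot('scene');np.savez('scene2.npz',p=p,d=d)
cv2.imwrite('pics/s2.png',cv2.resize(p[170:350,200:350,::-1],None,fx=3.3,fy=3.3,interpolation=cv2.INTER_CUBIC))
E
```

```text
[0.49477107 0.26100146 0.24420177] [-0.10336368 -0.48570563 -2.77201818] [-0.07494509  0.10863861 -0.01893039]
```

View pics/s2.png

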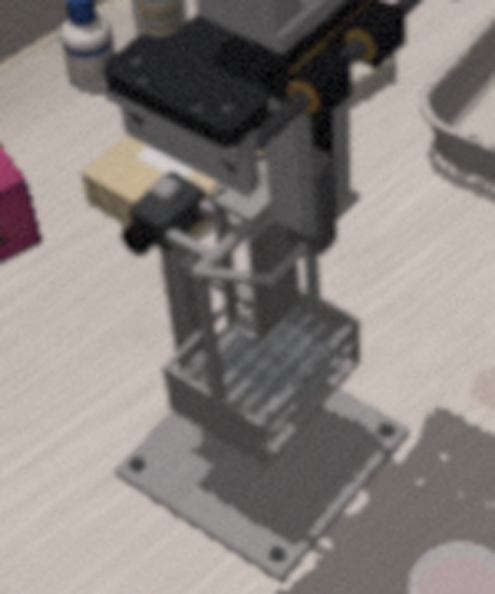

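The basket hangs level in the gripper, lifted 55 mm, with the bar about 7 mm below the tip. The weight reads about 2.5 N. Now I'll feel upward for the stop.

Emit:
servo_tool(
  series="1 0 0 -0.2 0; 1 0 0 -0.4 0; 1 0 0 -0.6 0; 1 0 0 -0.8 0; 1 0 0 -1.0 0; 1 0 0 -1.0 0; 1 0 0 -1.0 0",
)

```text
time: 7.67
tool_pos: [0.4947, 0.261, 0.2541]
ee_rot: [-3.142, -0.0, 0.146]
wrist_force: [-0.0, -0.0, -2.0]
width: 0.0157
```

Emit:
servo_tool(
  series="1 0 0 -0.1 0; 1 0 0 -0.2 0; 1 0 0 -0.2 0; 1 0 0 -0.2 0; 1 0 0 -0.2 0",
)

```text
time: 8.08
tool_pos: [0.4946, 0.2609, 0.2558]
ee_rot: [3.141, 0.0, 0.146]
wrist_force: [0.3, 0.3, -2.6]
width: 0.0157
```

Emit:
servo_tool(
  series="1 0 0 -0.1 0; 1 0 0 -0.1 0; 1 0 0 -0.1 0; 1 0 0 -0.1 0",
)

```text
time: 8.42
tool_pos: [0.4946, 0.261, 0.2568]
ee_rot: [3.142, 0.0, 0.146]
wrist_force: [-1.4, 0.5, -1.9]
width: 0.0159
```

Emit:
servo_tool(
  series="1 0 0 -0.1 0; 1 0 0 -0.1 0; 1 0 0 -0.1 0; 1 0 0 -0.1 0",
)

```text
time: 8.75
tool_pos: [0.4947, 0.2609, 0.2579]
ee_rot: [3.141, -0.0, 0.146]
wrist_force: [0.0, 0.0, -2.6]
width: 0.0157
```

Emit:
servo_tool(
  series="1 0 0 -0.1 0; 1 0 0 -0.1 0; 1 0 0 -0.1 0; 1 0 0 -0.1 0",
)

```text
time: 9.08
tool_pos: [0.4946, 0.2609, 0.2589]
ee_rot: [3.142, -0.0, 0.146]
wrist_force: [-0.2, -0.6, -2.9]
width: 0.0158
```

Emit:
servo_tool(
  series="1 0 0 -0.1 0; 1 0 0 -0.1 0; 1 0 0 -0.1 0; 1 0 0 -0.1 0",
)

```text
time: 9.42
tool_pos: [0.4947, 0.2609, 0.2599]
ee_rot: [3.142, -0.0, 0.146]
wrist_force: [0.7, -0.1, -2.6]
width: 0.016
```

Emit:
servo_tool(
  series="1 0 0 -0.1 0; 1 0 0 -0.1 0; 1 0 0 -0.1 0; 1 0 0 -0.1 0",
)

```text
time: 9.75
tool_pos: [0.4946, 0.2609, 0.2607]
ee_rot: [3.141, 0.0, 0.146]
wrist_force: [-0.3, -0.2, -3.2]
width: 0.0159
```

Emit:
servo_tool(
  series="1 0 0 -0.1 0; 1 0 0 -0.1 0; 1 0 0 -0.1 0; 1 0 0 -0.1 0",
)

```text
time: 10.08
tool_pos: [0.4945, 0.2609, 0.2613]
ee_rot: [3.141, 0.001, 0.146]
wrist_force: [0.4, -0.2, -4.7]
width: 0.0159
```

Contact with the stop: the force rose from 2.5 N to 4.7 N at TCP z≈0.2608. I'll back down about 2.5 mm to the middle of the gap and ease forward.

Emit:
servo_tool(
  series="1 0 0 0.2 0; 1 0 0 0.35 0; 1 0 0 0.35 0; 1 0 0 0.35 0; 1 -0.15 0 0.35 0; 1 -0.3 0 0.35 0; 1 -0.4 0 0.35 0; 1 -0.4 0 0.35 0; 1 -0.4 0 0.35 0",
)

```text
time: 10.83
tool_pos: [0.4906, 0.2604, 0.2585]
ee_rot: [3.142, -0.0, 0.146]
wrist_force: [-0.1, -0.2, -3.1]
width: 0.0159
```

Emit:
servo_tool(
  series="1 -0.1 0 0 0; 1 -0.2 0 0 0; 1 -0.2 0 0 0; 1 -0.2 0 0 0; 1 -0.2 0 0 0",
)

```text
time: 11.25
tool_pos: [0.4887, 0.2601, 0.2583]
ee_rot: [3.142, -0.0, 0.146]
wrist_force: [-0.9, -0.3, -2.6]
width: 0.0161
```

Emit:
servo_tool(
  series="1 -0.1 0 0 0; 1 -0.2 0 0 0; 1 -0.2 0 0 0; 1 -0.2 0 0 0; 1 -0.2 0 0 0",
)

```text
time: 11.67
tool_pos: [0.4867, 0.2598, 0.2583]
ee_rot: [3.141, -0.0, 0.146]
wrist_force: [-0.9, -0.3, -1.9]
width: 0.0157
```

Emit:
servo_tool(
  series="1 -0.1 0 0 0; 1 -0.2 0 0 0; 1 -0.2 0 0 0; 1 -0.2 0 0 0; 1 -0.2 0 0 0",
)

```text
time: 12.08
tool_pos: [0.4847, 0.2595, 0.2583]
ee_rot: [3.141, -0.0, 0.146]
wrist_force: [0.2, 0.9, -2.6]
width: 0.0156
```

Emit:
servo_tool(
  series="1 -0.1 0 0 0; 1 -0.2 0 0 0; 1 -0.2 0 0 0; 1 -0.2 0 0 0; 1 -0.2 0 0 0",
)

```text
time: 12.5
tool_pos: [0.4828, 0.2592, 0.2583]
ee_rot: [3.142, -0.0, 0.146]
wrist_force: [0.2, 0.3, -2.4]
width: 0.0159
```

The bar is passing through the gap with no bearing force (12 mm so far). I'll continue.

Emit:
servo_tool(
  series="1 -0.2 0 0 0; 1 -0.4 0 0 0; 1 -0.6 0 0 0; 1 -0.8 0 0 0; 1 -0.8 0 0 0; 1 -0.8 0 0 0",
)

```text
time: 13.0
tool_pos: [0.4747, 0.258, 0.2584]
ee_rot: [3.142, -0.0, 0.146]
wrist_force: [-0.7, -0.6, -1.8]
width: 0.0157
```

Emit:
servo_tool(
  series="1 -0.3 0 0 0; 1 -0.6 0 0 0; 1 -0.9 0 0 0; 1 -1.2 0 0 0; 1 -1.6 0 0 0; 1 -2.0 0 0 0; 1 -2.5 0 0 0; 1 -3 0 0 0; 1 -3 0 0 0; 1 -3 0 0 0",
)

```text
time: 13.83
tool_pos: [0.4449, 0.2537, 0.2586]
ee_rot: [-3.142, -0.001, 0.146]
wrist_force: [0.4, 0.2, -1.8]
width: 0.0156
```

The bar is about 50 mm clear of the hook. I'll back off further, rise, and carry it toward the tray.

Emit:
servo_tool(
  series="1 -0.5 0 0 0; 1 -1.2 0 -0.2 0; 1 -2 0 -0.5 0; 1 -3 0 -1 0; 1 -4 0 -1.5 0; 1 -5 0 -2 0; 1 -5.7 0 -2 0; 1 -6 0 -2 0; 1 -6 0 -2 0",
)

```text
time: 14.58
tool_pos: [0.3851, 0.245, 0.2788]
ee_rot: [-3.141, -0.001, 0.146]
wrist_force: [1.0, -0.7, -2.1]
width: 0.0161
```

Emit:
servo_tool(
  series="1 0 0.5 0 0; 1 0 1.5 0 0; 1 0 3 0 0; 1 0 5 0 0; 1 0 7.2 0 0; 1 0 9.5 0 0; 1 0 12 0 0; 1 0 14.5 0 0; 1 0 17 0 0; 1 0.5 19.5 0 0; 1 1 22 0 0; 1 2 24.5 0 0; 1 3 27 0 0; 1 4 29.5 0 0; 1 5 31.8 0 0; 1 5.7 33.8 0 0; 1 6 35.2 0 0; 1 6.2 36.1 0 0; 1 6.3 36.5 0 0; 1 6.3 36.6 0 0",
)

```text
time: 16.25
tool_pos: [0.5012, -0.1085, 0.2781]
ee_rot: [-3.141, 0.001, 0.145]
wrist_force: [-0.4, -0.1, -2.5]
width: 0.0158
```

```bash
python3 - <<'E'
from h import *
o=robot.get_obs();print(o['tool_pos'],o['wrist_force'])
p,d=snapshot('top');C=cam('top');P=cloud(C,d)
m=(P[...,2]>.04)&(P[...,2]<.06);m[:,:365]=0;m[:,482:]=0;m[:170]=0;m[315:]=0
print(cv2.minAreaRect((P[m][:,:2]*1000).astype(np.float32)))
cv2.imwrite('pics/t2.png',p[150:350,200:500,::-1].repeat(2,0).repeat(2,1))
E
```

```text
[ 0.50118064 -0.10847949  0.27811809] [-0.4493606  -0.05069204 -2.50837989]
((539.4142456054688, -101.65562438964844), (280.480712890625, 202.03610229492188), 11.54577350616455)
```

View pics/t2.png

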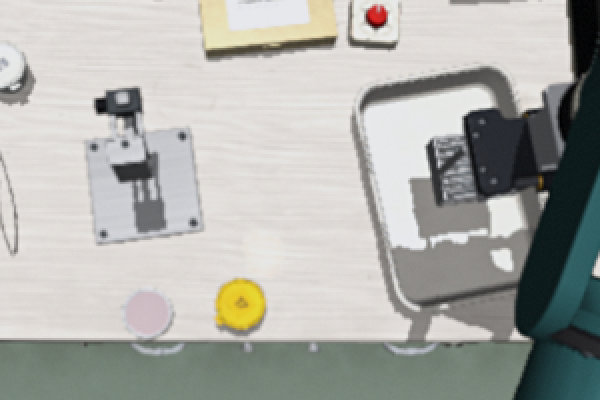

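The basket hangs over the tray and the bystanders are where they were. I'll lower it to just above the floor and then feel for contact.

Emit:
servo_tool(
  series="1 0 0 0.4 0; 1 0 0 1.2 0; 1 0 0 2.2 0; 1 0 0 3.2 0; 1 0 0 4.2 0; 1 0 0 5.2 0; 1 0 0 6.2 0; 1 0 0 7.1 0; 1 0 0 7.9 0; 1 0 0 8.5 0; 1 0 0 9 0; 1 0 0 9.3 0; 1 0 0 9.5 0; 1 0 0 9.5 0; 1 0 0 9.5 0",
)

```text
time: 17.55
tool_pos: [0.5015, -0.1081, 0.1837]
ee_rot: [3.141, -0.001, 0.146]
wrist_force: [-0.5, 0.1, -2.6]
width: 0.0157
```

Emit:
servo_tool(
  series="1 0 0 0.1 0; 1 0 0 0.2 0; 1 0 0 0.3 0; 1 0 0 0.4 0; 1 0 0 0.5 0; 1 0 0 0.6 0; 1 0 0 0.7 0; 1 0 0 0.8 0; 1 0 0 0.9 0; 1 0 0 0.9 0; 1 0 0 0.9 0; 1 0 0 0.9 0",
)

```text
time: 18.55
tool_pos: [0.5014, -0.108, 0.1744]
ee_rot: [3.141, -0.0, 0.146]
wrist_force: [-0.6, -0.2, -2.5]
width: 0.0157
```

Emit:
servo_tool(
  series="1 0 0 0.1 0; 1 0 0 0.2 0; 1 0 0 0.3 0; 1 0 0 0.35 0; 1 0 0 0.35 0; 1 0 0 0.35 0; 1 0 0 0.35 0",
)

```text
time: 19.13
tool_pos: [0.5013, -0.108, 0.1709]
ee_rot: [3.141, -0.0, 0.146]
wrist_force: [0.0, 0.2, -2.3]
width: 0.0159
```

Emit:
servo_tool(
  series="1 0 0 0.1 0; 1 0 0 0.1 0; 1 0 0 0.1 0; 1 0 0 0.1 0",
)

```text
time: 19.47
tool_pos: [0.5013, -0.108, 0.1698]
ee_rot: [3.142, 0.0, 0.146]
wrist_force: [0.8, -0.8, -2.7]
width: 0.0159
```

Emit:
servo_tool(
  series="1 0 0 0.05 0; 1 0 0 0.05 0; 1 0 0 0.05 0; 1 0 0 0.05 0",
)

```text
time: 19.8
tool_pos: [0.5013, -0.108, 0.1694]
ee_rot: [3.142, -0.0, 0.146]
wrist_force: [-0.2, 1.4, -2.1]
width: 0.0161
```

Emit:
servo_tool(
  series="1 0 0 0.05 0; 1 0 0 0.05 0; 1 0 0 0.05 0; 1 0 0 0.05 0",
)

```text
time: 20.13
tool_pos: [0.5014, -0.1081, 0.169]
ee_rot: [3.141, -0.0, 0.146]
wrist_force: [-0.6, 0.5, -1.5]
width: 0.0155
```

Emit:
servo_tool(
  series="1 0 0 0.05 0; 1 0 0 0.05 0; 1 0 0 0.05 0; 1 0 0 0.05 0",
)

```text
time: 20.47
tool_pos: [0.5013, -0.1081, 0.169]
ee_rot: [3.141, -0.0, 0.146]
wrist_force: [-2.6, 0.6, 2.3]
width: 0.0156
```

The basket has touched the floor: the force went from −2.5 N to +2.3 N. I'll ease off slightly, open, and retreat upward.

Emit:
servo_tool(
  series="1 0 0 -0.04 0; 1 0 0 -0.04 0; 0.7 0 0 -0.04 0; 0.6 0 0 -0.04 0; 0.4 0 0 -0.04 0; 0 0 0 -0.04 0; -0.4 0 0 -0.04 0; -0.4 0 0 -0.04 0; -0.4 0 0 -0.04 0; -0.4 0 0 -0.04 0; -0.4 0 0 -0.04 0",
)

```text
time: 21.38
tool_pos: [0.5013, -0.108, 0.1687]
ee_rot: [3.142, -0.0, 0.146]
wrist_force: [0.0, -0.5, -0.9]
width: 0.0623
```

Emit:
servo_tool(
  series="-0.4 0 0 -0.5 0; -0.4 0 0 -1.5 0; -0.4 0 0 -3 0; -0.4 0 0 -5 0; -0.4 0 0 -7 0; -0.4 0 0 -9 0; -0.4 0 0 -11 0; -0.4 0 0 -13 0; -0.4 0 0 -15 0; -0.4 0 0 -15 0; -0.4 -2 0 -15 0; -0.4 -4 0 -15 0; -0.4 -7 0 -15 0; -0.4 -10 0 -15 0; -0.4 -13 0 -15 0; -0.4 -15 0 -15 0; -0.4 -15 0 -15 0",
)

```text
time: 22.8
tool_pos: [0.3504, -0.1299, 0.3194]
ee_rot: [3.14, -0.001, 0.143]
wrist_force: [0.1, 0.1, 0.7]
width: 0.066
```

```bash
python3 - <<'E'
from h import *
o=robot.get_obs();print(o['time'],o['tool_pos'],o['wrist_force'],o['width'])
p,d=snapshot('wrist');C=cam('wrist',o);P=cloud(C,d)
k=(P[...,2]>.15)&(P[...,2]<.23)&(abs(P[...,0]-.52)<.06)&(abs(P[...,1]+.1)<.06);q=P[k]
g=q[q[:,2]>.2];print('grip top',len(g),np.median(g,0),'expected ~(.501,-.108,.209)')
b=q[(q[:,2]<.165)];print(len(b),b.mean(0) if len(b) else 0)
cv2.imwrite('pics/w3.png',p[:,:,::-1])
E
```

```text
22.8 [ 0.35036316 -0.12991904  0.31942862] [0.09097971 0.11937735 0.7401202 ] 0.06597253889456724
grip top 767 [ 0.49992865 -0.10983771  0.20814706] expected ~(.501,-.108,.209)
847 [ 0.5032816  -0.10938368  0.15386511]
```

View pics/w3.png

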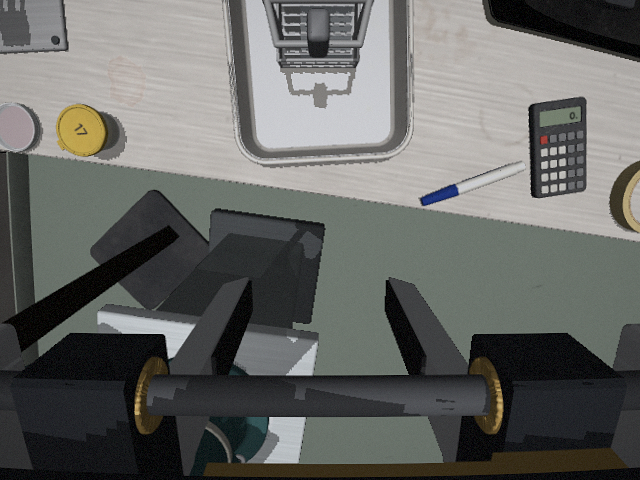

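The basket stands upright in the tray, with its grip at about (318,30) in the picture. The grip top is at z=0.208, as expected for a basket resting on the floor. The gripper is clear, so I'll hand in.

```bash
python3 -c "
from bench import robot
print(robot.close_job())"
```

```text
the job is handed in; nothing more can be done
None
```

The basket is out of the hook and standing on the tray floor, released, and the job is handed in (clock about 23 s of the 72 s allowed).

- **Gap:** I raised the basket until the bar touched the stop, which took about 71 mm of lift and read about 2 N of contact. I then dropped it 2.5 mm and drew it out through the gap with no bearing force I could tell from noise.
- **Placing:** The basket met the tray floor with about 5 N before I let go.
- **Last checks:** The grip top measured (0.500, -0.110, 0.208) m against (0.501, -0.108, 0.209) expected. That puts the basket upright on the floor within a few mm of the tray centre, and the fingers are clear of everything.
- **Bystanders:** The yellow cup and the petri dish looked undisturbed in the pictures, but I took no measurement of any bystander. The other cup and the forceps were outside the last picture or cut off at its edge.
- **Disagreement:** The wrist camera and the fixed cameras differed by about 2–3 mm on the grip position. I used a value between them, and the grasp was centred.

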